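# Swap two circuit modules and hold the contact key in the guarded contact box

## Robot

A 6-joint arm with a two-finger parallel gripper is mounted at the origin on the work surface. World frame = base frame: x ahead of the robot, y to its left, z up, the work surface at z = 0. Lengths are in m, angles in rad, forces in N, time in s.
With the tool pointing down it reaches from about 0.3 to 0.875 m from the base axis. Payload 6.4 kg.
Tool frame: the origin (TCP) lies on the centre line of the jaws, within the pads' length; the fingertips stand 14 mm ahead of it and the grasp point (between the pads) lies 5 mm behind it; y points along the fingers, x is the direction in which the jaws open and shut, and the axes are right-handed (so a half turn about y gives the same grasp; the last joint's range is limited). The gripper opens to 85 mm and grips with 20 to 120 N. Pads are 22 mm wide; open, the fingers measure 114 mm over their backs; the gripper's body (76 mm by 85 mm) begins 54 mm behind the grasp point. The pads swing forward as they close: fully open they stand 13 mm farther back than shut.
Start: joints at [-1.428, 0.181, 1.607, -0, 1.354, -0.206], TCP at [0.197, -0.54, 0.245] pointing down, gripper open.
Joint ranges: [-2.99, 2.99], [-0.89, 2.07], [0.3, 2.58], [-1.14, 4.28], [0, 2.63], [-3.12, 3.12]. Speed limits (rad/s): [2.57, 2.57, 3.01, 3.14, 3.14, 3.14].

## Interface

Orientations are given as a unit quaternion [w, x, y, z].
In Python, from station import manip, optics gives the robot as it stands.
- The arm moves only by the tool servo_tool, never from a script. Its argument "steps" is one flat list of numbers, 4 for each row, row after row: the shift along the tool's x, y, z in cm, then the turn about the tool's y in degrees. A call has 1 to 10 rows; each row is the pose to reach, as a shift and turn from the pose commanded when the call began, along the tool's axes at that moment; what a row does not reach only later rows make up. A row lasts 1/12 s, in which the tool goes at most 41.7 mm and 7.16 degrees, less where a joint would pass 70% of its speed; a pose out of reach is approached as far as the arm can. A call with a gripper value outside its range is refused whole. "hand" is the gripper command: -1 is shut, 1 is fully open, values between are in proportion, set as the call begins (left out, the last holds). The fingers move at their own pace and stop on an object; "squeeze" is the grip in N (left out, the last holds). Time passes only in rows, so rows that repeat a pose let the fingers close. It gives the time, the measured TCP pose, the force and the opening at its end, in the units of the state.
- manip.get_obs(): the state, without advancing time (a new reading comes with each control period).
- optics.get_image(name): name is "scene" or "top"; returns (picture, depth): 400x640x3 uint8, blue, green, red; 400x640 float32, m along the optical axis (not along the pixel's ray), 0 where there is no reading.
- optics.camera_model(name): a dict with "mtx" (3x3 intrinsics, pixels), "k1" (the pictures are not rectified: a ray, as slopes to the right and down, at radius r is drawn at 1 + k1 r^2 times it, then the intrinsics apply), "world_from_camera" (4x4, takes a point from camera to world coordinates). Camera axes: x right, y up, looking along -z (the intrinsics and any distortion apply to the point x, -y, -z); pixel columns grow to the right and rows downward; lengths in m; the calibration is good to about 2 mm. A picture is of the moment at which its call begins. camera_model takes no time and is no camera call.
- manip.close_job(): hands the job in, once; it reports no verdict.
The state is a dict: "clock": time; "q": joint angles; "dq": joint speeds; "tau": joint torques, N m; "tool_pos": TCP position; "orientation": TCP orientation; "force": force on the tool from outside, world axes, zero at the start; "ft_torque": the same for the moment, N m; "gripper_width": finger opening in m.
Only numpy, scipy, OpenCV 4.12 (cv2) and the standard library are available. Lean on these libraries where they do the work, as an engineer would, in place of code of your own. Each camera call takes 0.05 s, during which the arm holds its last target.

## Task

The battery module and the lamp module have been put on each other's plates: swap them, so that the battery module stands wholly on the red-edged plate and the lamp module wholly on the yellow-edged plate, upright and let go (the plain dark grey plate is free for parking one meanwhile). Then take the red-handled contact key from its wooden rest, pass its blade down through the slot in the yellow guard of the contact box, press the sprung copper contact inside well past half of its travel, and finish while still gripping the key and holding the contact down: do not let go. Leave the other things on the bench where they are.

Things in the scene. Friction and masses are not known exactly. Their poses are not given: they have to be found in the camera images.
- battery_mid (a point): cream plug-in module, 70 (x) x 50 (y) x 38 mm block with a dark band at its foot, carrying a green cell 26 mm thick lying lengthwise between two black clips; overall height 63 mm, about 160 g. The point lies on its vertical centre line 28 mm above its underside; z is up. Take it across the 50 mm width (its y), below the top of the block. It starts standing about the middle of the yellow-edged plate (up to 9 mm off), long side roughly along the long side of that plate
- lamp_mid (a point): cream plug-in module, 70 (x) x 50 (y) x 38 mm block with a dark band at its foot, carrying a small bulb in a black socket; overall height 65 mm, about 160 g. The point lies on its vertical centre line 28 mm above its underside; z is up. Take it across the 50 mm width (its y), below the top of the block. It starts standing about the middle of the red-edged plate (up to 9 mm off), long side roughly along the long side of that plate
- plate_red: fixed docking plate 100 (x) x 80 (y) x 6 mm high, dark blue with a red border: the battery module's place; origin at the centre of its underside, z up
- plate_yellow: fixed docking plate 100 (x) x 80 (y) x 6 mm high, dark blue with a yellow border: the lamp module's place; origin at the centre of its underside, z up
- plate_grey: fixed docking plate 100 (x) x 80 (y) x 6 mm high, plain dark grey (nearly black) rubber, empty: parking place. The three plates are found in any of three places; origin at the centre of its underside, z up
- key_handle (a point): contact key, upright: red handle 40 (x) x 22 (y) x 55 mm high with a steel blade 30 (x) x 6 (y) mm below it, reaching 45 mm below the handle's underside. The point is the centre of the handle, 27.5 mm above the handle's underside and 72.5 mm above the blade's tip. z is up. Take it across the 22 mm thickness (its y). About 110 g; a half turn about z makes no difference. The underside of the handle is a shoulder all round the blade
- key_tip (a point): centre of the end of the key's blade, 72.5 mm below key_handle; same axes
- rest: fixed wooden block 70 (x) x 50 (y) x 60 mm high in which the key stands at the start: the blade hangs in a loose slot (35 x 11 mm, 52 mm deep), the handle's shoulder rests on the block's top, 60 mm up. Lift the key at least 50 mm straight up to clear it. Origin at the centre of the underside
- slot (a point): centre of the slot, at the level of the upper face of the yellow guard, 100 mm above the bench. The slot is 32 mm (x) by 8 mm (y), through the 10 mm thick guard: the blade has 1 mm to spare on each side (2 mm in all); the mouth has a 1.5 mm chamfer. z is up. The guard's top is 112 (x) x 92 (y) mm on clear walls, on a cream base 130 x 100 mm, all fixed
- contact (a joint): sprung copper plate under the slot: travel downwards in m, 0 = up (its top 35 mm below the upper face of the guard), 0.012 = lowest; it takes 3 N to start and 0.4 N more per mm. It must be held pressed by more than 6 mm. With the key's shoulder down on the guard it is pressed 10 mm (about 7 N). The weight of the key alone does not press it
- resistor: bystander, to be left alone: cream module 70 x 50 x 38 mm with a small white resistor on top; origin at the centre of its underside
- switch: bystander, to be left alone: cream module 70 x 50 x 38 mm with a black and white switch on top; origin at the centre of its underside
- cell_a: bystander, to be left alone: loose green cell standing upright, 33 mm across, 58 mm high; origin at the centre of its underside
- cell_b: bystander, to be left alone: a second loose green cell like cell_a
- tape: bystander, to be left alone: blue tape ring lying flat, 70 mm across, 18 mm high; origin at the centre of its underside
- screwdriver: bystander, to be left alone: orange screwdriver 160 mm long lying along its own x axis
Mind the look-alikes: they are no part of the job. Of the things that look like the part that bears slot, the smaller one is meant. What is shaped like the part that bears battery_mid but purple is not meant.

How it is judged:
By the outcome, as a careful person would: the job done as asked, in the order asked, and still so for the second after the job is handed in, while the arm keeps its last pose, push and grip.
It also fails if it takes over 72 s, if anything falls off the work surface, if the arm or the gripper's body presses on something with over 40 N, if the wrist force passes 120 N, or if a joint passes its speed limit or range.

## Working session

There is one attempt and no reset: what is moved stays moved. The work goes in short steps, Python scripts to look and compute and a tool call to move; the robot and the scene stay as the last step left them, time stands still between calls to the robot, and variables do not carry over. Pictures are saved under pics/ and viewed, and the job is handed in when it is done.

Besides the shell and the picture viewer there is one more tool, called after "Emit:" in YAML: its name, and indented under it one key for each argument. servo_tool: Moves the arm, as the interface text tells. Its arguments: {"type":"object","properties":{"steps":{"type":"array","items":{"type":"number"}},"hand":{"type":"number"},"squeeze":{"type":"number"}},"required":["steps"]}

```bash
mkdir -p pics; cat > h.py <<'E'
import numpy as np, cv2
from station import manip, optics
def grab(name,tag):
    im,d=optics.get_image(name); np.savez(f'pics/{tag}.npz',im=im,d=d); cv2.imwrite(f'pics/{tag}.png',im); return im,d
def load(tag):
    f=np.load(f'pics/{tag}.npz'); return f['im'],f['d']
def rays(name,uv):
    c=optics.camera_model(name); K=np.array(c['mtx'],float)
    uv=np.asarray(uv,float).reshape(-1,2)
    p=(np.c_[uv,np.ones(len(uv))]@np.linalg.inv(K).T)[:,:2]
    q=p.copy()
    for _ in range(20):
        q=p/(1+c['k1']*(q**2).sum(1,keepdims=True))
    return q,np.array(c['world_from_camera'])
def atz(name,uv,z):
    q,T=rays(name,uv); d=np.c_[q[:,0],-q[:,1],-np.ones(len(q))]@T[:3,:3].T
    o=T[:3,3]; return o+d*((z-o[2])/d[:,2])[:,None]
def atd(name,uv,d):
    q,T=rays(name,uv); d=np.asarray(d,float).reshape(-1,1)
    return (np.c_[q[:,0],-q[:,1],-np.ones(len(q))]*d)@T[:3,:3].T+T[:3,3]
def cloud(name,d):
    v,u=np.mgrid[0:400,0:640]; uv=np.c_[u.ravel(),v.ravel()]
    P=atd(name,uv,d.ravel()).reshape(400,640,3); P[d<=0]=np.nan; return P
def proj(name,P):
    c=optics.camera_model(name);K=np.array(c['mtx']);T=np.array(c['world_from_camera'])
    p=(np.atleast_2d(P)-T[:3,3])@T[:3,:3]; q=np.c_[p[:,0],-p[:,1]]/(-p[:,2:])
    q=q*(1+c['k1']*(q**2).sum(1,keepdims=True)); return (np.c_[q,np.ones(len(q))]@K.T)[:,:2]
E
python3 - <<'E'
from h import *
for n in('scene','top'):
    grab(n,n+'0'); c=optics.camera_model(n); print(n,c['mtx'],c['k1'],np.round(c['world_from_camera'],3))
o=manip.get_obs(); print(o['clock'],o['tool_pos'],o['orientation'],o['gripper_width'],o['force'])
E
```

```text
scene [[445.22130141   0.         325.20416882]
 [  0.         445.22130141 195.14247595]
 [  0.           0.           1.        ]] -0.09349377015351631 [[-0.135 -0.739  0.66   1.295]
 [ 0.991 -0.088  0.103  0.11 ]
 [-0.018  0.667  0.744  0.976]
 [ 0.     0.     0.     1.   ]]
top [[506.98802023   0.         320.90645295]
 [  0.         506.98802023 198.40161244]
 [  0.           0.           1.        ]] -0.16052193188041763 [[-0.038  0.975 -0.218  0.189]
 [-0.999 -0.037  0.005  0.011]
 [-0.003  0.218  0.976  1.667]
 [ 0.     0.     0.     1.   ]]
0.1 [ 0.19647825 -0.53988887  0.24445868] [ 0.57958824 -0.5787735   0.40603311 -0.40526019] 0.08515428414320951 [ 1.02786157 -0.09489082 -0.26050021]
```

View pics/scene0.png

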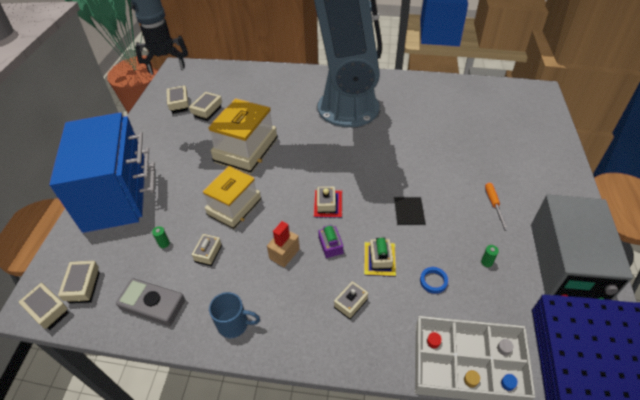

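View pics/top0.png

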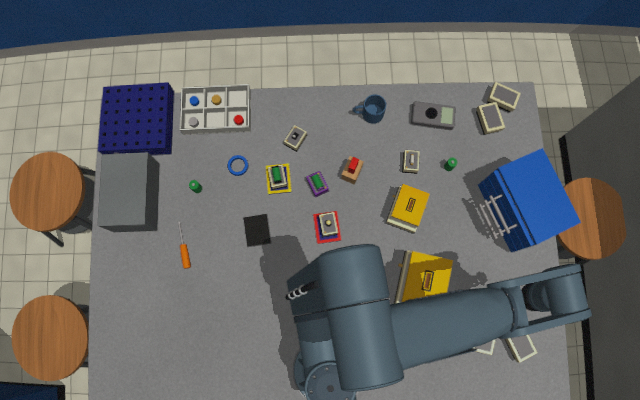

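The scene picture shows:
- Two yellow-guard boxes: a larger one at (243,130) and a smaller one at (232,194).
- The battery module on yellow at (380,252), and a purple look-alike at (331,239).
- The lamp on red at (327,200).
- The key at (282,240), and the grey plate at (409,210).

Next I'll look at close crops.

```bash
python3 - <<'E'
from h import *
im,d=load('top0')
def crop(im,x0,y0,x1,y1,s,f): cv2.imwrite(f,cv2.resize(im[y0:y1,x0:x1],None,fx=s,fy=s,interpolation=cv2.INTER_CUBIC))
crop(im,235,140,375,250,5.7,'pics/t_a.png')
crop(im,340,140,470,235,6,'pics/t_b.png')
im,d=load('scene0')
crop(im,195,155,325,275,5,'pics/s_b.png')
crop(im,305,175,435,285,5.5,'pics/s_a.png')
E
```

```text
(no output)
```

View pics/t_a.png

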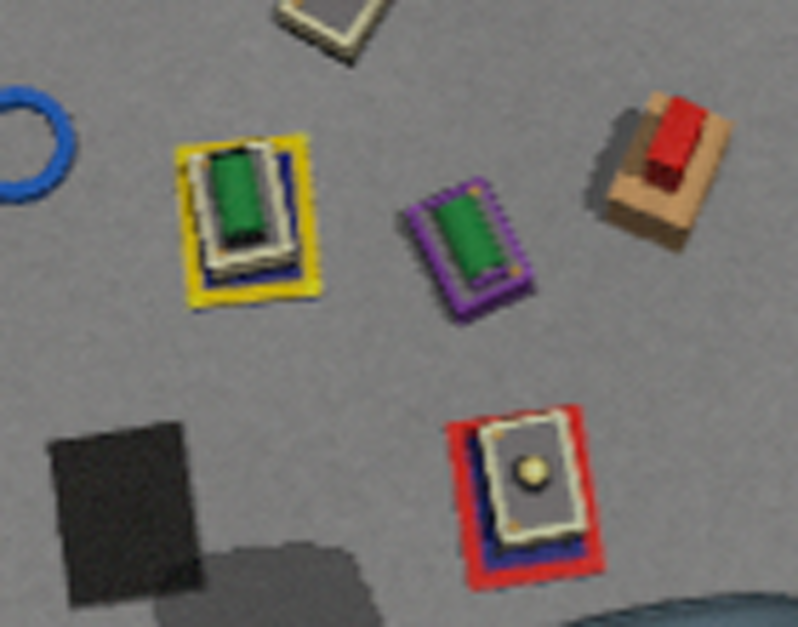

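View pics/t_b.png

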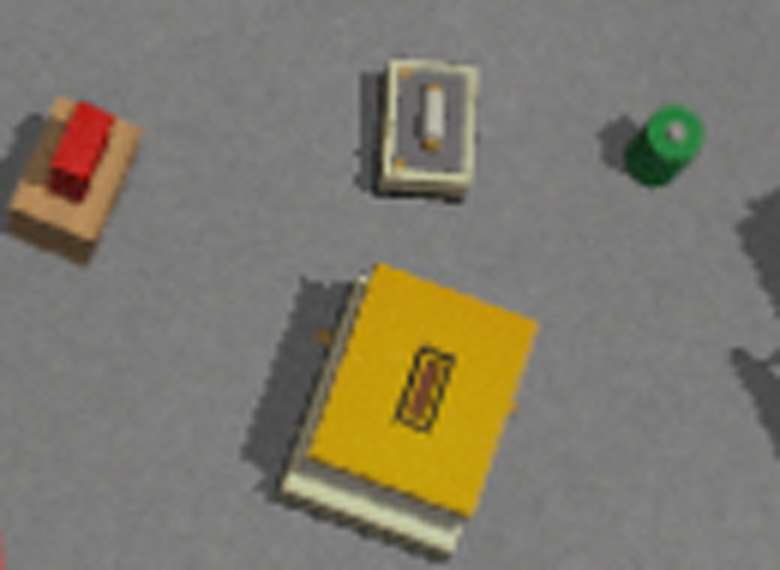

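View pics/s_b.png

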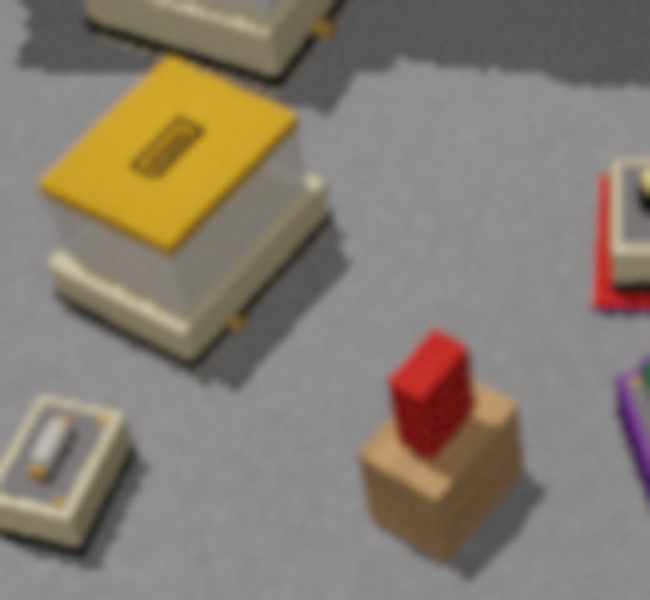

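View pics/s_a.png

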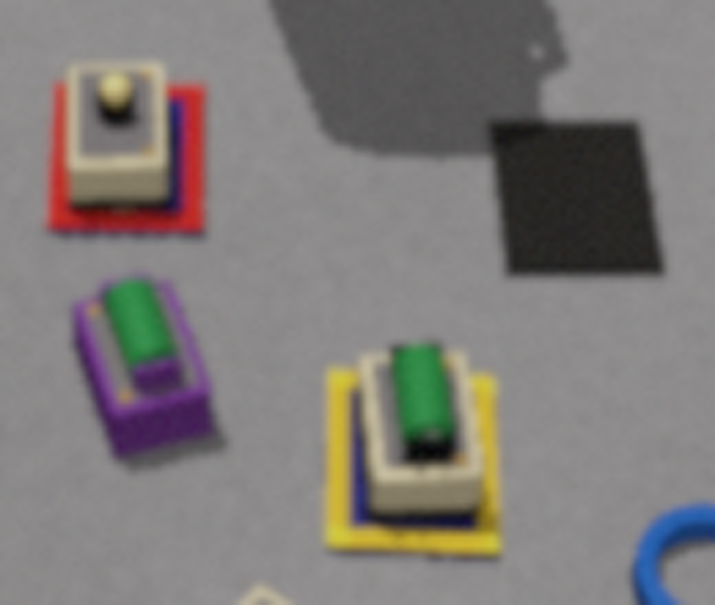

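```bash
python3 - <<'E'
from h import *
def fit(name,off,s,c,z,lab):
    uv=np.array(off)+ (np.array(c,float)+.5)/s-.5
    P=atz(name,uv,z)[:,:2]; ctr=P.mean(0)
    (c2,wh,a)=cv2.minAreaRect(P.astype(np.float32)*1000)
    L=[np.linalg.norm(P[i]-P[(i+1)%4])*1000 for i in range(4)]
    e=(P[1]-P[0])+(P[2]-P[3]);f=(P[3]-P[0])+(P[2]-P[1])
    print(lab,name,np.round(ctr*1000,1),np.round(L,1),'ang',np.round([np.degrees(np.arctan2(v[1],v[0]))for v in(e,f)],1))
T=('top',(235,140),5.7);S=('scene',(305,175),5.5);TB=('top',(340,140),6);SB=('scene',(195,155),5)
fit(*T,[(176,148),(308,134),(322,296),(190,308)],.006,'yellow')
fit(*S,[(330,368),(497,376),(500,553),(325,548)],.006,'yellow')
fit(*T,[(447,424),(580,405),(605,572),(470,590)],.006,'red')
fit(*S,[(55,86),(206,86),(206,233),(49,230)],.006,'red')
fit(*T,[(49,441),(183,423),(204,588),(71,607)],.006,'grey')
fit(*S,[(490,123),(638,123),(664,273),(508,275)],.006,'grey')
fit(*T,[(189,154),(270,142),(296,245),(206,270)],.044,'bat')
fit(*S,[(358,353),(465,350),(482,478),(370,485)],.044,'bat')
fit(*T,[(479,423),(568,408),(586,533),(497,548)],.044,'lamp')
fit(*S,[(68,64),(165,64),(168,155),(68,155)],.044,'lamp')
fit(*T,[(678,94),(708,107),(677,166),(645,154)],.115,'key')
fit(*SB,[(392,382),(436,330),(468,350),(426,400)],.115,'key')
fit(*TB,[(378,264),(540,324),(472,516),(308,458)],.1,'guard')
fit(*SB,[(168,57),(299,121),(170,249),(39,186)],.1,'guard')
fit(*TB,[(423,348),(455,353),(430,432),(394,422)],.1,'slot')
fit(*SB,[(180,118),(204,128),(155,177),(132,164)],.1,'slot')
E
python3 - <<'E'
import sys;sys.path.insert(0,'.')
from h import *
for n in('top','scene'):
    im,d=load('/../pics/'+n+'0') if 0 else load(n+'0')
    P=cloud(n,d)
    for lab,c,lo,hi,r in(('bat',(.437,.115),.035,.075,.07),('lamp',(.33,0.0),.035,.075,.07),('key',(.46,-.05),.085,.14,.06),('guard',(.39,-.17),.09,.12,.09)):
        m=(abs(P[...,0]-c[0])<r)&(abs(P[...,1]-c[1])<r)&(P[...,2]>lo)&(P[...,2]<hi)
        print(n,lab,m.sum(),np.round(np.nanmedian(P[m],0),4) if m.any() else '',np.round(np.percentile(P[m],[2,98],axis=0),3).tolist() if m.any() else '')
E
```

```text
yellow top [636.  144.5] [ 79.6 100.3  78.5  99.1] ang [ -86.4 -176.2]
yellow scene [635.7 145.8] [ 81.  100.1  80.3 102.1] ang [94.2  3. ]
red top [463.5 -13.4] [78.7 99.6 78.9 98.7] ang [ -84.2 -174.2]
red scene [464.5 -12.2] [ 81.2 101.6  80.2  99.8] ang [96.1  6.6]
grey top [462.  219.4] [79.5 98.4 78.1 99.2] ang [ -84.1 -173.4]
grey scene [464.1 219.8] [ 78.6 100.9  78.7 102.1] ang [97.2  7. ]
bat top [637.1 146.3] [47.9 64.4 54.1 70.9] ang [ -79.7 -170.3]
bat scene [637.1 145.6] [50.4 71.6 50.9 73.6] ang [99.9  8.4]
lamp top [468.3 -17.2] [51.7 73.  51.2 72.9] ang [ -82.5 -174.2]
lamp scene [465.4 -17.6] [50.5 62.7 50.4 62.7] ang [96.8  8.4]
key top [ 650.1 -104.9] [18.4 38.8 19.1 39.9] ang [-115.   149.9]
key scene [ 650.3 -103.1] [37.5 21.  35.7 20.6] ang [156.4  62.6]
guard top [ 509.  -280.1] [ 92.  111.3  91.3 112.8] ang [-112.6  156.5]
guard scene [ 511.9 -278.5] [ 96.  109.   90.9 113. ] ang [ 66.1 -23.3]
slot top [ 509.6 -280.5] [17.3 45.3 19.7 43.4] ang [-104.9  156.7]
slot scene [ 508.7 -280.3] [16.5 42.3 17.2 40.5] ang [ 65.9 -23.8]
top bat 0  
top lamp 0  
top key 0  
top guard 79 [ 0.4707 -0.2471  0.0998] [[0.304, -0.26, 0.091], [0.48, -0.218, 0.116]]
scene bat 0  
scene lamp 0  
scene key 0  
scene guard 98 [ 0.4671 -0.2529  0.1001] [[0.302, -0.26, 0.092], [0.48, -0.217, 0.117]]
```

```bash
cat >> h.py <<'E'
from scipy.spatial.transform import Rotation as R
def tool():
    o=manip.get_obs(); w,x,y,z=o['orientation']; M=R.from_quat([x,y,z,w]).as_matrix(); return o,M
def go(tx,ty,tz,jaw):
    """shift (cm) in tool axes and turn to bring TCP to target, jaw dir deg"""
    o,M=tool(); d=M.T@(np.array([tx,ty,tz])-o['tool_pos'])*100
    yaw=np.degrees(np.arctan2(M[1,0],M[0,0])); t=-((jaw-yaw+90)%180-90)
    print('clk %.2f'%o['clock'],'pos',np.round(o['tool_pos'],4),'yaw %.1f'%yaw,'w %.4f'%o['gripper_width'],'F',np.round(o['force'],1),'tilt',np.round(M[:,1],3),'q6 %.2f'%o['q'][5])
    print('step',np.round(d,2),'turn',round(t,1),'rows',int(np.ceil(np.linalg.norm(d)/4.17)),int(np.ceil(abs(t)/7.16)))
E
python3 - <<'E'
from h import *
go(.637,.146,.16,99)
# rest top, key
T=('top',(340,140),6)
def w(off,s,c,z,n='top'): return np.round(atz(n,np.array(off)+(np.array(c,float)+.5)/s-.5,z)*1000,1)
print(w((340,140),6,[(58,97),(142,130),(96,236),(10,207)],.06))
print('purple',w((235,140),5.7,[(468,240)],.03))
E
```

```text
clk 0.10 pos [ 0.1965 -0.5399  0.2445] yaw -70.0 w 0.0852 F [ 1.  -0.1 -0.3] tilt [-0.     0.002 -1.   ] q6 -0.21
step [-49.39   8.54  64.84] turn 11.0 rows 20 2
[[ 690.   -96.6   60. ]
 [ 669.3 -142.    60. ]
 [ 609.8 -113.3   60. ]
 [ 628.   -67.1   60. ]]
purple [[613.   14.5  30. ]]
```

Emit:
servo_tool:
  steps: [-25, 0, 32.4, 11, -25, 0, 32.4, 11, -25, 0, 32.4, 11, -25, 0, 32.4, 11, -25, 0, 32.4, 11, -25, 0, 32.4, 11, -25, 0, 32.4, 11, -25, 0, 32.4, 11, -25, 0, 32.4, 11, -25, 0, 32.4, 11]
  hand: 0.7
  squeeze: 40

```text
clock: 0.93
tool_pos: [0.4163, -0.192, 0.2452]
orientation: [0.538, -0.538, 0.459, -0.459]
force: [0.7, -1.2, -0.2]
gripper_width: 0.0729
```

```bash
python3 -c "
from h import *
go(.637,.146,.13,99)"
```

```text
clk 0.93 pos [ 0.4163 -0.192   0.2452] yaw -81.0 w 0.0729 F [ 0.7 -1.2 -0.2] tilt [ 0.     0.001 -1.   ] q6 0.72
step [-29.92  11.54  27.1 ] turn 0.0 rows 11 1
```

Emit:
servo_tool:
  steps: [-29.9, 11.5, 27.1, 0, -29.9, 11.5, 27.1, 0, -29.9, 11.5, 27.1, 0, -29.9, 11.5, 27.1, 0, -29.9, 11.5, 27.1, 0, -29.9, 11.5, 27.1, 0, -29.9, 11.5, 27.1, 0, -29.9, 11.5, 27.1, 0, -29.9, 11.5, 27.1, 0, -29.9, 11.5, 27.1, 0]

```text
clock: 1.77
tool_pos: [0.6354, 0.1425, 0.1298]
orientation: [-0.537, 0.538, -0.459, 0.459]
force: [1.4, -0.3, 0.1]
gripper_width: 0.0724
```

```bash
python3 -c "
from h import *
grab('scene','s1');go(.637,.146,.029,99)
im,_=load('s1');cv2.imwrite('pics/s1c.png',cv2.resize(im[150:300,280:480],None,fx=4,fy=4,interpolation=2))"
```

```text
clk 1.82 pos [0.6365 0.1482 0.1262] yaw -80.9 w 0.0729 F [-2.   0.8 -0.7] tilt [-0.003  0.003 -1.   ] q6 1.46
step [0.26 9.72 0.03] turn 0.1 rows 3 1
```

View pics/s1c.png

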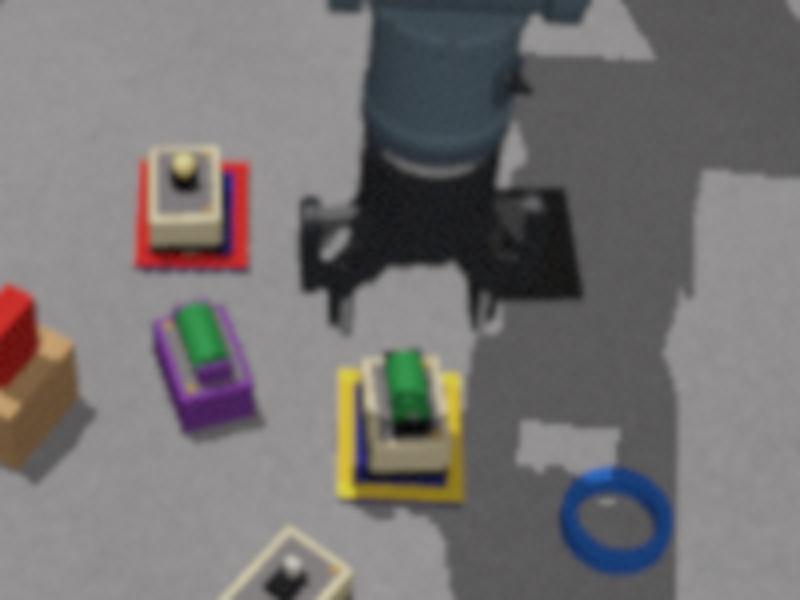

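The open gripper is over the battery module (crop pixel 405,390) and well clear of the purple look-alike at (205,360). I'll go down and grip.

Emit:
servo_tool:
  steps: [0, 4, 0, 0, 0, 8, 0, 0, 0, 10, 0, 0, 0, 10, 0, 0, 0, 10, 0, 0, 0, 10, 0, 0]

```text
clock: 2.32
tool_pos: [0.6363, 0.1405, 0.0328]
orientation: [0.538, -0.537, 0.459, -0.46]
force: [0.4, -0.1, 0.5]
gripper_width: 0.0725
```

```bash
python3 -c "
from h import *
go(.637,.146,.029,99)"
```

```text
clk 2.32 pos [0.6363 0.1405 0.0328] yaw -81.0 w 0.0725 F [ 0.4 -0.1  0.5] tilt [ 0.002  0.    -1.   ] q6 1.45
step [-0.53  0.38  0.16] turn -0.0 rows 1 1
```

Emit:
servo_tool:
  steps: [-0.5, 0.4, 0, 0, -0.5, 0.4, 0, 0]

```text
clock: 2.48
tool_pos: [0.6355, 0.1462, 0.029]
orientation: [0.539, -0.537, 0.459, -0.46]
force: [-0.4, -0.1, 0.4]
gripper_width: 0.0731
```

Emit:
servo_tool:
  steps: [0, 0, 0, 0, 0, 0, 0, 0, 0, 0, 0, 0, 0, 0, 0, 0, 0, 0, 0, 0, 0, 0, 0, 0]
  hand: -1
  squeeze: 40

```text
clock: 2.98
tool_pos: [0.6351, 0.1456, 0.0284]
orientation: [0.538, -0.537, 0.459, -0.46]
force: [-0.3, 0.3, 6.1]
gripper_width: 0.0491
```

```bash
python3 -c "
from h import *
go(.463,.2195,.13,96)"
```

```text
clk 2.98 pos [0.6351 0.1456 0.0284] yaw -81.0 w 0.0491 F [-0.3  0.3  6.1] tilt [ 0.002  0.    -1.   ] q6 1.46
step [ -9.98 -10.19 -15.83] turn 3.0 rows 6 1
```

Emit:
servo_tool:
  steps: [0, -4, 0, 0, 0, -8, 0, 0, -3, -9, -4, 0, -5, -9, -8, 3, -8, -9, -12, 3, -10, -9, -15.9, 3, -10, -9, -15.9, 3, -10, -9, -15.9, 3, -10, -9, -15.9, 3]

```text
clock: 3.73
tool_pos: [0.4605, 0.2199, 0.1171]
orientation: [-0.526, 0.526, -0.473, 0.473]
force: [0.2, -0.5, -0.5]
gripper_width: 0.0496
```

```bash
python3 -c "
from h import *
go(.463,.2195,.029,96)"
```

```text
clk 3.73 pos [0.4605 0.2199 0.1171] yaw -83.9 w 0.0496 F [ 0.2 -0.5 -0.5] tilt [-0. -0. -1.] q6 1.68
step [0.07 8.81 0.25] turn 0.1 rows 3 1
```

Emit:
servo_tool:
  steps: [0, 4, 0.2, 0, 0, 7, 0.2, 0, 0, 8.2, 0.2, 0, 0, 8.5, 0.2, 0, 0, 8.7, 0.2, 0, 0, 8.7, 0.2, 0, 0, 8.7, 0.2, 0]

```text
clock: 4.32
tool_pos: [0.4652, 0.2198, 0.0316]
orientation: [0.526, -0.525, 0.473, -0.474]
force: [1.1, -0.5, -1.4]
gripper_width: 0.0494
```

```bash
python3 -c "
from h import *
go(.463,.2195,.028,96)"
```

```text
clk 4.32 pos [0.4652 0.2198 0.0316] yaw -84.0 w 0.0494 F [ 1.1 -0.5 -1.4] tilt [ 0.003  0.001 -1.   ] q6 1.68
step [ 0.01  0.36 -0.22] turn -0.0 rows 1 1
```

Emit:
servo_tool:
  steps: [0, 0.2, 0, 0, 0, 0.3, 0, 0, 0, 0.3, 0, 0]

```text
clock: 4.57
tool_pos: [0.4646, 0.2199, 0.0284]
orientation: [0.526, -0.525, 0.473, -0.474]
force: [-0.6, -0.1, 4.5]
gripper_width: 0.0495
```

```bash
python3 -c "
from h import *
go(.463,.2195,.028,96)"
```

```text
clk 4.57 pos [0.4646 0.2199 0.0284] yaw -84.0 w 0.0495 F [-0.6 -0.1  4.5] tilt [ 0.002  0.    -1.   ] q6 1.68
step [ 0.02  0.03 -0.17] turn -0.0 rows 1 1
```

Emit:
servo_tool:
  steps: [0, 0, 0, 0, 0, 0, 0, 0, 0, 0, 0, 0, 0, 0, 0, 0, 0, -4, 0, 0, 0, -8, 0, 0, 0, -11, 0, 0, 0, -11, 0, 0]
  hand: 0.7

```text
clock: 5.23
tool_pos: [0.4678, 0.2208, 0.1437]
orientation: [0.529, -0.522, 0.471, -0.475]
force: [1.6, 0.8, 0.4]
gripper_width: 0.0725
```

```bash
python3 -c "
from h import *
go(.466,-.0175,.14,96.5)"
```

```text
clk 5.23 pos [0.4678 0.2208 0.1437] yaw -84.0 w 0.0725 F [1.6 0.8 0.4] tilt [ 0.011  0.002 -1.   ] q6 1.68
step [23.68  0.31 -2.67] turn -0.5 rows 6 1
```

Emit:
servo_tool:
  steps: [23.7, 0, -2.5, -0.5, 23.7, 0, -2.5, -0.5, 23.7, 0, -2.5, -0.5, 23.7, 0, -2.5, -0.5, 23.7, 0, -2.5, -0.5, 23.7, 0, -2.5, -0.5, 23.7, 0, -2.5, -0.5, 23.7, 0, -2.5, -0.5, 23.7, 0, -2.5, -0.5]

```text
clock: 5.98
tool_pos: [0.463, -0.0184, 0.1367]
orientation: [-0.527, 0.527, -0.472, 0.471]
force: [0.6, -0.2, -0.2]
gripper_width: 0.0725
```

```bash
python3 -c "
from h import *
go(.466,-.0175,.029,96.5)
grab('top','t2');im,_=grab('scene','s2');cv2.imwrite('pics/s2c.png',cv2.resize(im[150:300,280:480],None,fx=4,fy=4,interpolation=2))"
```

```text
clk 5.98 pos [ 0.463  -0.0184  0.1367] yaw -83.6 w 0.0725 F [ 0.6 -0.2 -0.2] tilt [-0.001  0.001 -1.   ] q6 1.16
step [-0.05 10.77  0.31] turn -0.1 rows 3 1
```

View pics/s2c.png

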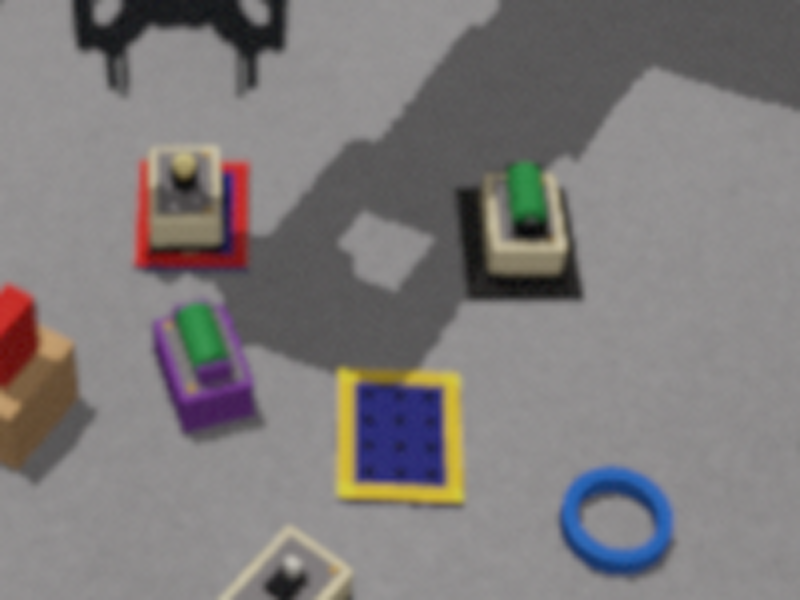

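The battery is upright on the grey plate (crop 523,230), and the gripper is over the lamp.

Emit:
servo_tool:
  steps: [0, 4, 0.3, 0, 0, 8, 0.3, 0, 0, 10, 0.3, 0, 0, 10.7, 0.3, 0, 0, 10.7, 0.3, 0, 0, 10.7, 0.3, 0]

```text
clock: 6.58
tool_pos: [0.4669, -0.0177, 0.0307]
orientation: [0.528, -0.528, 0.47, -0.471]
force: [-0.2, -0.9, 0.3]
gripper_width: 0.0727
```

```bash
python3 -c "
from h import *
go(.466,-.0175,.029,96.5)"
```

```text
clk 6.58 pos [ 0.4669 -0.0177  0.0307] yaw -83.4 w 0.0727 F [-0.2 -0.9  0.3] tilt [ 0. -0. -1.] q6 1.16
step [-0.03  0.17 -0.09] turn 0.1 rows 1 1
```

Emit:
servo_tool:
  steps: [0, 0.2, 0, 0, 0, 0.2, 0, 0, 0, 0.2, 0, 0, 0, 0.2, 0, 0, 0, 0.2, 0, 0, 0, 0.2, 0, 0, 0, 0.2, 0, 0]
  hand: -1

```text
clock: 7.17
tool_pos: [0.4679, -0.0186, 0.0298]
orientation: [0.528, -0.527, 0.47, -0.472]
force: [0.5, 2.0, 7.0]
gripper_width: 0.0496
```

```bash
python3 -c "
from h import *
go(.636,.145,.13,93.5)"
```

```text
clk 7.17 pos [ 0.4679 -0.0186  0.0298] yaw -83.5 w 0.0496 F [0.5 2.  7. ] tilt [ 0.003 -0.001 -1.   ] q6 1.16
step [-14.34  -9.97  18.58] turn 3.0 rows 7 1
```

Emit:
servo_tool:
  steps: [0, -4, 0, 0, 0, -8, 0, 0, 0, -10, 0, 0, -14.3, -10, 18.6, 3, -14.3, -10, 18.6, 3, -14.3, -10, 18.6, 3, -14.3, -10, 18.6, 3, -14.3, -10, 18.6, 3, -14.3, -10, 18.6, 3, -14.3, -10, 18.6, 3]

```text
clock: 8.0
tool_pos: [0.6381, 0.1485, 0.1287]
orientation: [0.517, -0.514, 0.483, -0.484]
force: [-0.8, -1.0, -1.2]
gripper_width: 0.0492
```

Emit:
servo_tool:
  steps: [0, 0, 0, 0, 0, 0, 0, 0]

```text
clock: 8.17
tool_pos: [0.6342, 0.1445, 0.1277]
orientation: [-0.515, 0.515, -0.485, 0.484]
force: [-0.2, -0.4, -0.8]
gripper_width: 0.0495
```

```bash
python3 -c "
from h import *
go(.636,.145,.0298,93.5)"
```

```text
clk 8.17 pos [0.6342 0.1445 0.1277] yaw -86.5 w 0.0495 F [-0.2 -0.4 -0.8] tilt [-0.001 -0.    -1.   ] q6 1.55
step [-0.04  9.79  0.19] turn 0.0 rows 3 1
```

Emit:
servo_tool:
  steps: [0, 4, 0.1, 0, 0, 7.5, 0.1, 0, 0, 9, 0.1, 0, 0, 9.6, 0.1, 0, 0, 9.8, 0.1, 0, 0, 9.8, 0.1, 0, 0, 9.8, 0.1, 0]

```text
clock: 8.75
tool_pos: [0.6367, 0.1444, 0.0314]
orientation: [0.515, -0.514, 0.484, -0.485]
force: [0.2, 0.8, -1.4]
gripper_width: 0.0496
```

```bash
python3 -c "
from h import *
go(.636,.145,.0285,93.5)"
```

```text
clk 8.75 pos [0.6367 0.1444 0.0314] yaw -86.5 w 0.0496 F [ 0.2  0.8 -1.4] tilt [ 0.002 -0.    -1.   ] q6 1.55
step [-0.07  0.29 -0.07] turn -0.0 rows 1 1
```

Emit:
servo_tool:
  steps: [0, 0.2, 0, 0, 0, 0.2, 0, 0, 0, 0.2, 0, 0]

```text
clock: 9.0
tool_pos: [0.6373, 0.1446, 0.0298]
orientation: [0.516, -0.514, 0.484, -0.485]
force: [-1.2, -1.7, 6.8]
gripper_width: 0.0498
```

Contact. I'll release and retract.

Emit:
servo_tool:
  steps: [0, 0, 0, 0, 0, 0, 0, 0, 0, 0, 0, 0, 0, 0, 0, 0, 0, -4, 0, 0, 0, -8, 0, 0, 0, -11, 0, 0, 0, -11, 0, 0, 0, -11, 0, 0]
  hand: 0.7

```text
clock: 9.75
tool_pos: [0.6378, 0.145, 0.141]
orientation: [0.516, -0.514, 0.483, -0.486]
force: [-0.7, -0.1, -0.2]
gripper_width: 0.0724
```

```bash
python3 -c "
from h import *
go(.464,.2199,.14,96)"
```

```text
clk 9.75 pos [0.6378 0.145  0.141 ] yaw -86.5 w 0.0724 F [-0.7 -0.1 -0.2] tilt [ 0.005  0.    -1.   ] q6 1.55
step [ -8.53   0.   -16.89] turn -2.5 rows 5 1
```

Emit:
servo_tool:
  steps: [-8.5, 0, -16.9, -2.5, -8.5, 0, -16.9, -2.5, -8.5, 0, -16.9, -2.5, -8.5, 0, -16.9, -2.5, -8.5, 0, -16.9, -2.5, -8.5, 0, -16.9, -2.5, -8.5, 0, -16.9, -2.5]

```text
clock: 10.33
tool_pos: [0.4604, 0.2198, 0.1368]
orientation: [-0.525, 0.527, -0.473, 0.472]
force: [1.4, -0.7, -0.3]
gripper_width: 0.0725
```

```bash
python3 -c "
from h import *
go(.4646,.2199,.029,96)
im,_=grab('scene','s3');cv2.imwrite('pics/s3c.png',cv2.resize(im[150:300,280:480],None,fx=4,fy=4,interpolation=2))"
```

```text
clk 10.33 pos [0.4604 0.2198 0.1368] yaw -83.9 w 0.0725 F [ 1.4 -0.7 -0.3] tilt [-0.002 -0.001 -1.   ] q6 1.68
step [ 0.03 10.78  0.45] turn 0.1 rows 3 1
```

View pics/s3c.png

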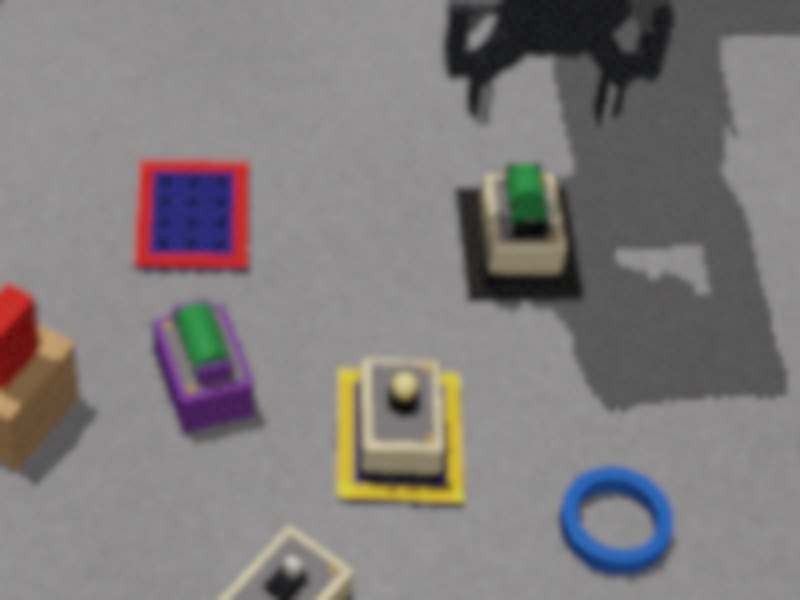

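The lamp stands inside the yellow plate (crop 402,415). Next is the battery, to the red plate.

Emit:
servo_tool:
  steps: [0, 4, 0.2, 0, 0, 8, 0.2, 0, 0, 10, 0.2, 0, 0, 10.8, 0.2, 0, 0, 10.8, 0.2, 0, 0, 10.8, 0.2, 0, 0, 10.8, 0.2, 0]

```text
clock: 10.97
tool_pos: [0.4661, 0.2197, 0.0316]
orientation: [0.526, -0.524, 0.473, -0.474]
force: [0.2, 0.6, 0.1]
gripper_width: 0.0727
```

Emit:
servo_tool:
  steps: [0, 0.2, 0, 0, 0, 0.2, 0, 0, 0, 0.2, 0, 0, 0, 0.2, 0, 0, 0, 0.2, 0, 0, 0, 0.2, 0, 0, 0, 0.2, 0, 0]
  hand: -1

```text
clock: 11.55
tool_pos: [0.4654, 0.2199, 0.0295]
orientation: [0.526, -0.525, 0.473, -0.474]
force: [0.2, 0.3, 7.2]
gripper_width: 0.0495
```

```bash
python3 -c "
from h import *
go(.464,-.013,.13,96)"
```

```text
clk 11.55 pos [0.4654 0.2199 0.0295] yaw -84.0 w 0.0495 F [0.2 0.3 7.2] tilt [ 0.003  0.    -1.   ] q6 1.68
step [ 23.15 -10.06  -2.54] turn -0.0 rows 7 1
```

Emit:
servo_tool:
  steps: [0, -4, 0, 0, 0, -8, 0, 0, 0, -10, 0, 0, 23.1, -10, -2.5, 0, 23.1, -10, -2.5, 0, 23.1, -10, -2.5, 0, 23.1, -10, -2.5, 0, 23.1, -10, -2.5, 0, 23.1, -10, -2.5, 0, 23.1, -10, -2.5, 0]

```text
clock: 12.38
tool_pos: [0.4635, -0.0169, 0.1285]
orientation: [-0.524, 0.525, -0.474, 0.475]
force: [0.6, 0.4, -1.2]
gripper_width: 0.0492
```

Emit:
servo_tool:
  steps: [0, 0, 0, 0, 0, 0, 0, 0]

```text
clock: 12.55
tool_pos: [0.463, -0.0123, 0.128]
orientation: [0.525, -0.525, 0.474, -0.473]
force: [-0.1, 0.1, -1.5]
gripper_width: 0.049
```

```bash
python3 -c "
from h import *
go(.464,-.013,.0295,96)"
```

```text
clk 12.55 pos [ 0.463  -0.0123  0.128 ] yaw -84.0 w 0.0490 F [-0.1  0.1 -1.5] tilt [-0.     0.001 -1.   ] q6 1.18
step [0.09 9.85 0.09] turn -0.0 rows 3 1
```

Emit:
servo_tool:
  steps: [0, 4, 0, 0, 0, 7.5, 0, 0, 0, 9, 0, 0, 0, 9.6, 0, 0, 0, 9.8, 0, 0, 0, 9.9, 0, 0, 0, 10, 0, 0, 0, 10, 0, 0]

```text
clock: 13.22
tool_pos: [0.4639, -0.0119, 0.0293]
orientation: [0.526, -0.525, 0.473, -0.473]
force: [-1.2, 1.1, 3.7]
gripper_width: 0.0497
```

```bash
python3 -c "
from h import *
go(.464,-.013,.0285,96)"
```

```text
clk 13.22 pos [ 0.4639 -0.0119  0.0293] yaw -83.9 w 0.0497 F [-1.2  1.1  3.7] tilt [ 0.001  0.    -1.   ] q6 1.18
step [ 0.11  0.08 -0.01] turn 0.1 rows 1 1
```

In contact with the red plate. I'll release and lift.

Emit:
servo_tool:
  steps: [0, 0, 0, 0, 0, 0, 0, 0, 0, 0, 0, 0, 0, 0, 0, 0, 0, -4, 0, 0, 0, -8, 0, 0, 0, -12, 0, 0, 0, -16, 0, 0, 0, -18, 0, 0, 0, -18, 0, 0]
  hand: 0.7

```text
clock: 14.05
tool_pos: [0.4668, -0.0136, 0.214]
orientation: [0.527, -0.524, 0.47, -0.477]
force: [0.2, 0.1, -0.4]
gripper_width: 0.0725
```

```bash
python3 -c "
from h import *
go(.6495,-.1045,.2,63)"
```

```text
clk 14.05 pos [ 0.4668 -0.0136  0.214 ] yaw -84.0 w 0.0725 F [ 0.2  0.1 -0.4] tilt [ 0.011 -0.003 -1.   ] q6 1.18
step [10.94  1.62 17.21] turn 33.0 rows 5 5
```

Emit:
servo_tool:
  steps: [10.9, 1, 17.2, 33, 10.9, 1, 17.2, 33, 10.9, 1, 17.2, 33, 10.9, 1, 17.2, 33, 10.9, 1, 17.2, 33, 10.9, 1, 17.2, 33, 10.9, 1, 17.2, 33, 10.9, 1, 17.2, 33]
  hand: 0.3

```text
clock: 14.72
tool_pos: [0.6448, -0.1029, 0.1964]
orientation: [0.369, -0.37, 0.604, -0.602]
force: [-0.5, 0.2, 1.0]
gripper_width: 0.0557
```

```bash
python3 -c "
from h import *
go(.6495,-.1045,.086,63.5)
grab('top','t4');im,_=grab('scene','s4');cv2.imwrite('pics/s4c.png',cv2.resize(im[140:300,220:420],None,fx=4,fy=3.75,interpolation=2))"
```

```text
clk 14.72 pos [ 0.6448 -0.1029  0.1964] yaw -117.0 w 0.0557 F [-0.5  0.2  1. ] tilt [-0.003  0.001 -1.   ] q6 1.70
step [-0.07 11.04  0.52] turn -0.5 rows 3 1
```

View pics/s4c.png

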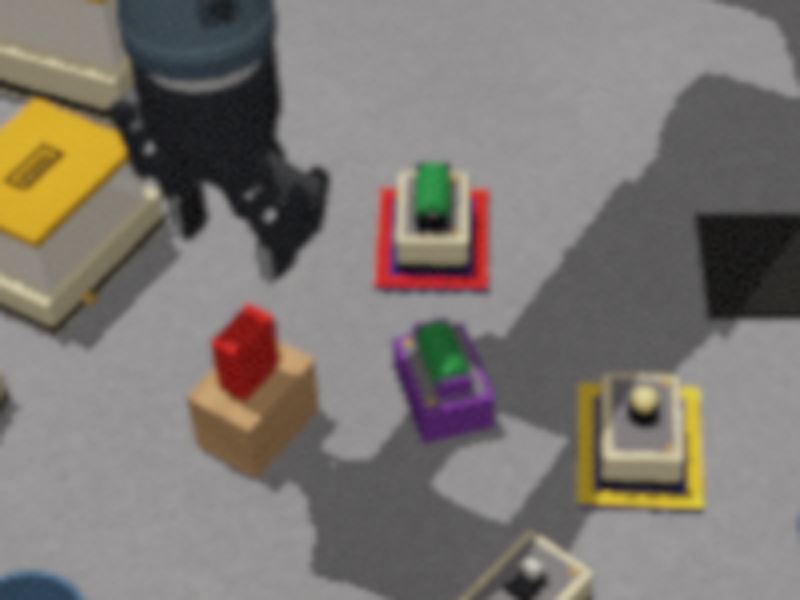

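The battery stands inside the red plate (432,220). The key at (248,350) is below the gripper. I'll descend on it.

Emit:
servo_tool:
  steps: [0, 4, 0.3, -0.5, 0, 8, 0.3, -0.5, 0, 10, 0.3, -0.5, 0, 10.8, 0.3, -0.5, 0, 11, 0.3, -0.5, 0, 11, 0.3, -0.5, 0, 11, 0.3, -0.5]

```text
clock: 15.4
tool_pos: [0.6499, -0.1049, 0.0908]
orientation: [-0.373, 0.371, -0.6, 0.602]
force: [0.5, 0.3, 0.8]
gripper_width: 0.0558
```

```bash
python3 -c "
from h import *
go(.650,-.1045,.085,63.5)
im,_=grab('scene','s5');cv2.imwrite('pics/s5c.png',cv2.resize(im[190:270,240:340],None,fx=8,fy=7.5,interpolation=2))"
```

```text
clk 15.40 pos [ 0.6499 -0.1049  0.0908] yaw -116.5 w 0.0558 F [0.5 0.3 0.8] tilt [ 0.004 -0.001 -1.   ] q6 1.69
step [-0.03  0.58 -0.01] turn 0.0 rows 1 1
```

View pics/s5c.png

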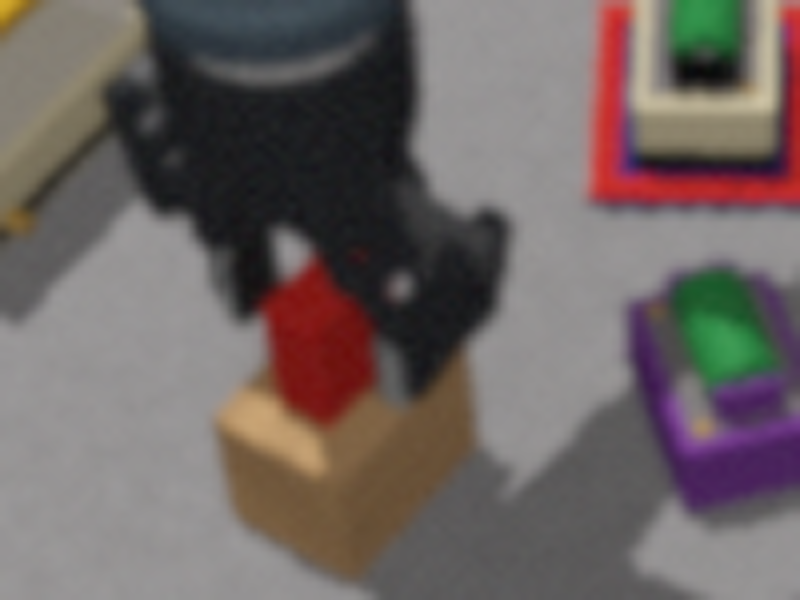

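The key is between the jaws.

Emit:
servo_tool:
  steps: [0, 0.3, 0, 0, 0, 0.3, 0, 0, 0, 0.3, 0, 0]

```text
clock: 15.7
tool_pos: [0.6488, -0.1047, 0.0857]
orientation: [-0.372, 0.372, -0.601, 0.602]
force: [-0.7, -0.4, -0.2]
gripper_width: 0.056
```

Emit:
servo_tool:
  steps: [0, 0, 0, 0, 0, 0, 0, 0, 0, 0, 0, 0, 0, 0, 0, 0, 0, 0, 0, 0, 0, 0, 0, 0, 0, 0, 0, 0, 0, 0, 0, 0]
  hand: -1
  squeeze: 80

```text
clock: 16.37
tool_pos: [0.6487, -0.1046, 0.0853]
orientation: [-0.372, 0.372, -0.601, 0.601]
force: [0.2, 0.3, 2.8]
gripper_width: 0.0212
```

```bash
python3 -c "
from h import *
go(.650,-.1045,.17,66.6)
im,_=grab('scene','s6');cv2.imwrite('pics/s6c.png',cv2.resize(im[190:270,240:340],None,fx=8,fy=7.5,interpolation=2))"
```

```text
clk 16.37 pos [ 0.6487 -0.1046  0.0853] yaw -116.5 w 0.0212 F [0.2 0.3 2.8] tilt [ 0. -0. -1.] q6 1.69
step [-0.07 -8.47  0.11] turn -3.1 rows 3 1
```

View pics/s6c.png

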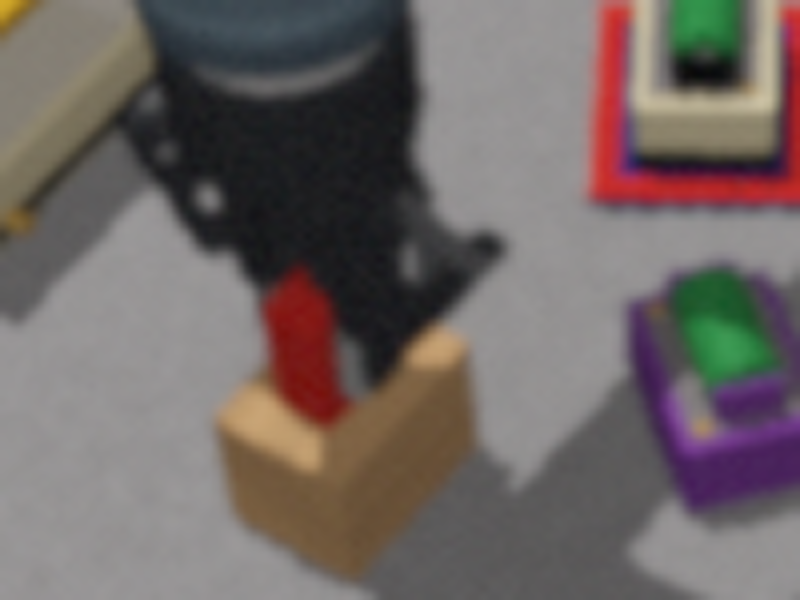

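Emit:
servo_tool:
  steps: [0, -3, 0, 0, 0, -6, 0, 0, 0, -9, 0, 0, 0, -12, 0, 0, 0, -13, 0, 0, 0, -13, 0, -3, 0, -13, 0, -3, 0, -13, 0, -3]

```text
clock: 17.08
tool_pos: [0.6477, -0.1043, 0.2136]
orientation: [0.387, -0.388, 0.592, -0.591]
force: [0.1, -0.7, -1.7]
gripper_width: 0.0213
```

```bash
python3 -c "
from h import *
go(.5095,-.2800,.215,66.6)
im,_=grab('scene','s7');cv2.imwrite('pics/s7c.png',cv2.resize(im[130:250,220:380],None,fx=5,fy=5,interpolation=2))"
```

```text
clk 17.08 pos [ 0.6477 -0.1043  0.2136] yaw -113.6 w 0.0213 F [ 0.1 -0.7 -1.7] tilt [-0.002  0.001 -1.   ] q6 1.64
step [21.63 -0.12 -5.64] turn -0.2 rows 6 1
```

View pics/s7c.png

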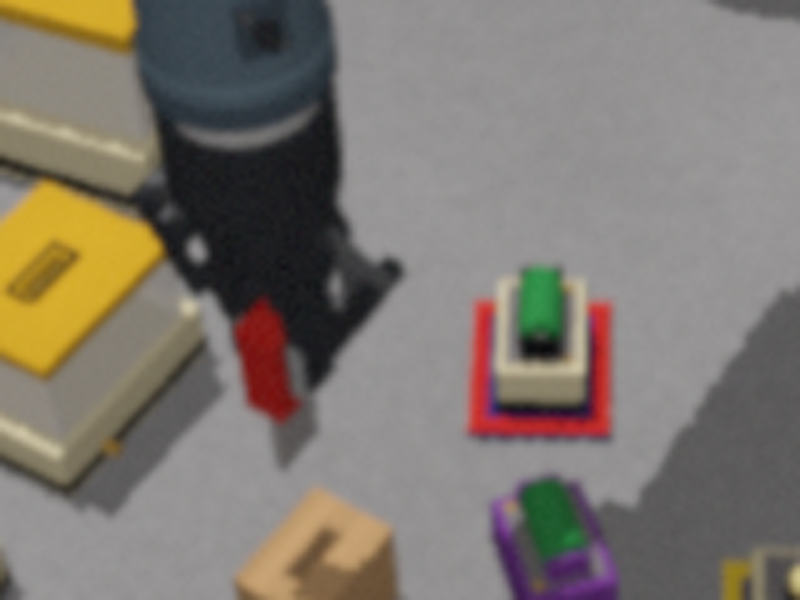

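Emit:
servo_tool:
  steps: [21.6, 0, -5.6, -0.2, 21.6, 0, -5.6, -0.2, 21.6, 0, -5.6, -0.2, 21.6, 0, -5.6, -0.2, 21.6, 0, -5.6, -0.2, 21.6, 0, -5.6, -0.2, 21.6, 0, -5.6, -0.2, 21.6, 0, -5.6, -0.2, 21.6, 0, -5.6, -0.2]

```text
clock: 17.88
tool_pos: [0.5111, -0.2794, 0.2142]
orientation: [0.389, -0.388, 0.591, -0.59]
force: [0.5, 0.1, -1.5]
gripper_width: 0.021
```

```bash
python3 -c "
from h import *
go(.5095,-.2800,.18,66.6)"
```

```text
clk 17.88 pos [ 0.5111 -0.2794  0.2142] yaw -113.3 w 0.0210 F [ 0.5  0.1 -1.5] tilt [-0.001  0.001 -1.   ] q6 1.27
step [ 0.12  3.42 -0.12] turn 0.1 rows 1 1
```

Lower to a tip height about 8 mm above the guard, then look with both cameras.

Emit:
servo_tool:
  steps: [0.1, 2, -0.1, 0, 0.1, 3.2, -0.1, 0, 0.1, 3.4, -0.1, 0, 0.1, 3.4, -0.1, 0, 0.1, 3.4, -0.1, 0, 0.1, 3.4, -0.1, 0]

```text
clock: 18.38
tool_pos: [0.5103, -0.2807, 0.1818]
orientation: [-0.389, 0.389, -0.59, 0.591]
force: [0.1, -0.7, -0.8]
gripper_width: 0.021
```

```bash
python3 -c "
from h import *
go(.5095,-.2800,.18,66.6)
im,_=grab('scene','s8');cv2.imwrite('pics/s8c.png',cv2.resize(im[140:220,190:290],None,fx=8,fy=7.5,interpolation=2))
im,_=grab('top','t8');cv2.imwrite('pics/t8c.png',cv2.resize(im[170:245,360:460],None,fx=8,fy=8,interpolation=2))
go(.5095,-.2800,.18,66.6)"
```

```text
clk 18.38 pos [ 0.5103 -0.2807  0.1818] yaw -113.3 w 0.0210 F [ 0.1 -0.7 -0.8] tilt [ 0.001 -0.001 -1.   ] q6 1.27
step [-0.03  0.18 -0.1 ] turn 0.1 rows 1 1
clk 18.48 pos [ 0.5102 -0.281   0.1819] yaw -113.3 w 0.0217 F [-0.3  0.3 -1.3] tilt [ 0.001 -0.001 -1.   ] q6 1.27
step [-0.06  0.19 -0.1 ] turn 0.1 rows 1 1
```

View pics/s8c.png

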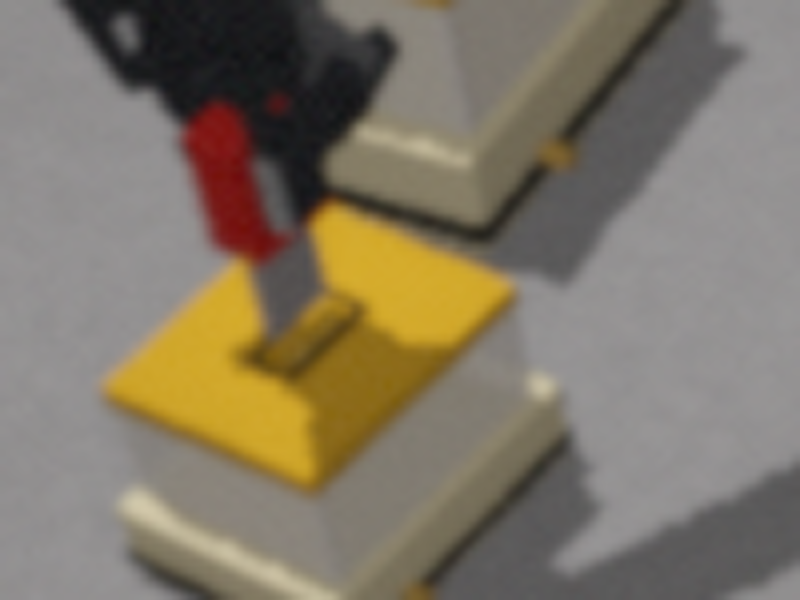

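View pics/t8c.png

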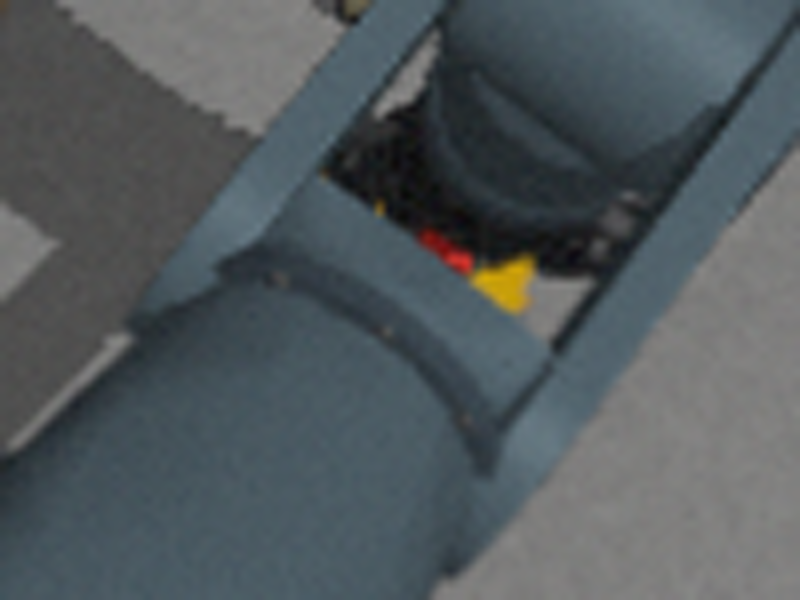

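```bash
python3 - <<'E'
from h import *
for t in('scene0','s8'):
    im,_=load(t)
    x0,y0,s=215,165,20
    c=cv2.resize(im[y0:y0+30,x0:x0+40],None,fx=s,fy=s,interpolation=cv2.INTER_CUBIC)
    def draw(ctr,L,W,z,ang,col):
        a=np.radians(ang);u=np.array([np.cos(a),np.sin(a)]);v=np.array([-u[1],u[0]])
        P=[list(np.array(ctr)+i*L/2*u+j*W/2*v)+[z] for i,j in((1,1),(1,-1),(-1,-1),(-1,1))]
        q=((proj('scene',P)-[x0,y0]+.5)*s-.5).astype(np.int32); cv2.polylines(c,[q],True,col,1)
    draw((.5095,-.2803),.032,.008,.1,-23.4,(255,0,0))
    draw((.5095,-.2803),.044,.018,.1,-23.4,(255,255,0))
    if t=='s8': draw((.5102,-.281),.030,.006,.1116,-23.3,(0,0,255))
    cv2.imwrite(f'pics/{t}_z.png',c)
E
```

```text
(no output)
```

View pics/scene0_z.png

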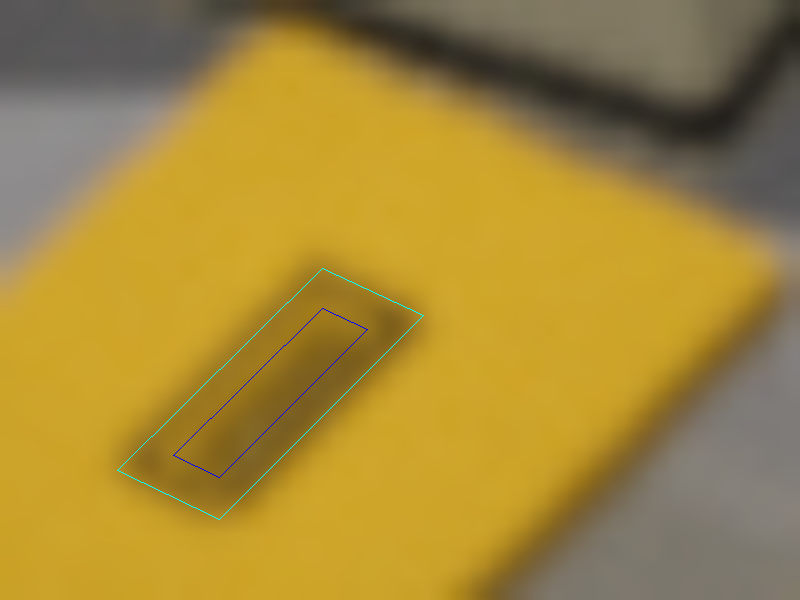

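View pics/s8_z.png

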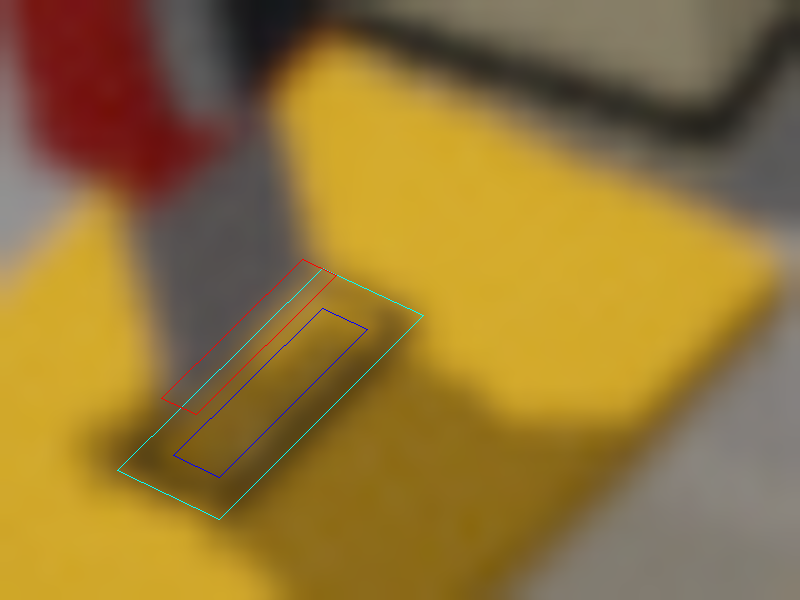

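```bash
python3 - <<'E'
from h import *
im,d=load('s8');P=cloud('scene',d)
a=np.radians(-23.4);u=np.array([np.cos(a),np.sin(a)]);v=np.array([-u[1],u[0]])
np.set_printoptions(linewidth=220)
ctr=np.array([.5102,-.281])
for r in range(150,190,2):
    row=[]
    for c in range(210,236,2):
        p=P[r,c]; e=p[:2]-ctr; row.append('%4.0f,%4.0f,%4.0f'%(e@u*1000,e@v*1000,p[2]*1000))
    print(r,' | '.join(row))
g=(im[...,2]>170)&(im[...,0]<80)&(im[...,1]>130)
g[:150]=0;g[215:]=0;g[:,:195]=0;g[:,260:]=0
print(g.sum(),np.nanmedian(P[g],0),np.nanstd(P[g][:,2]))
E
```

```text
150   16, -14, 232 |   12, -12, 230 |   -1, -19, 217 |   18,  11, 246 |   18,  18, 248 |   12,  19, 245 |    6,  19, 239 |    3,  22, 238 |   -4,  21, 233 |   11,  46, 256 |   14,  56, 262 |   13,  62, 265 |    9,  65, 263
152   12, -21, 220 |   11, -14, 222 |    5, -15, 216 |   18,   9, 237 |   17,  15, 240 |   15,  20, 240 |    9,  20, 236 |    4,  22, 233 |   -9,  15, 219 |   13,  46, 251 |   14,  55, 255 |   14,  61, 258 |    9,  63, 256
154   12, -23, 212 |   14, -13, 218 |    8, -13, 213 |    2, -12, 209 |   19,  16, 235 |   20,  25, 240 |   11,  21, 232 |   -8,   6, 209 |   -0,  22, 222 |   12,  44, 242 |   13,  52, 247 |   11,  57, 248 |    2,  54, 239
156 -136,-211,  -3 |   14, -15, 211 |   13,  -8, 212 |    8,  -7, 209 |    9,   2, 214 |   13,  14, 223 |   15,  23, 228 |    6,  20, 219 |    6,  28, 224 |   14,  44, 237 |   13,  50, 239 |    8,  52, 236 |   -7,  43, 220
158 -125,-200,   3 |   23,  -6, 215 |   19,  -3, 213 |  nan, nan, nan |   13,   4, 211 |   13,  12, 215 |   14,  21, 220 |    9,  23, 217 |   13,  34, 225 |   12,  40, 227 |   13,  48, 232 |    0,  42, 218 | 
[... 2722 characters left out ...]
 102 |   18, -34, 100 |   16, -29, 100 |   15, -21, 104 |   10, -19, 100 |    9, -12, 103 |   14,   2, 115 |    2,  -4, 101 |   -3,  -2,  97 |  -44, -42,  39 |   -6,  10, 101 |  -10,  13,  99
186   28, -41,  97 |   27, -33, 100 |   24, -29,  99 |   23, -22, 102 |   20, -18, 102 |   16, -15, 100 |   13,  -9, 101 |   11,  -4, 101 |    6,  -2,  97 |  -33, -41,  40 |    1,   8,  99 |   -1,  14, 100 |   -3,  19, 100
188   37, -32, 102 |   31, -31,  98 |   29, -25,  99 |   27, -19, 100 |   25, -13, 102 |   22,  -8, 102 |   20,  -4, 102 |   13,  -3,  96 |  -25, -42,  39 |   10,   9,  99 |    9,  15, 101 |    4,  18,  98 |    2,  23, 100
580 [ 0.50824567 -0.28251774  0.09997168] 0.011991005786543187
```

```bash
python3 - <<'E'
from h import *
im,d=load('s8');P=cloud('scene',d)
a=np.radians(-23.4);u=np.array([np.cos(a),np.sin(a)]);v=np.array([-u[1],u[0]])
ctr=np.array([.5102,-.281])
S=P[165:192,212:236]; E=(S[...,:2]-ctr); U=E@u*1000;V=E@v*1000;Z=S[...,2]*1000
im2=im[165:192,212:236].astype(int); gray=(im2.max(-1)-im2.min(-1)<35)
m=(Z>108)&(Z<145)&(abs(V)<9)&gray
print(m.sum(),'V',np.median(V[m]),V[m].mean(),V[m].std()/np.sqrt(m.sum()))
A=np.c_[U[m],Z[m]-125,np.ones(m.sum())]; print('plane V=aU+b(Z-125)+c',np.linalg.lstsq(A,V[m],rcond=None)[0])
# image-based: enforce V=3 face: intersect rays with plane v=3 and list z of lowest blade pixel per column
for c in range(216,234):
    rr=[r for r in range(165,192) if m[r-165,c-212]]
    if rr: print(c,rr[0],rr[-1], [ (r,round(U[r-165,c-212]),round(V[r-165,c-212]),round(Z[r-165,c-212])) for r in (rr[0],rr[-1])], im[rr[-1]-1:rr[-1]+4,c].tolist())
E
```

```text
58 V 2.553658614463938 2.6755098442720997 0.16593476482010702
plane V=aU+b(Z-125)+c [0.03495229 0.02511443 2.40297299]
222 177 178 [(177, 15, 3, 143), (178, 15, 2, 139)] [[85, 96, 107], [86, 104, 119], [80, 111, 132], [79, 120, 145], [78, 129, 160]]
223 176 181 [(176, 12, 3, 144), (181, 16, 3, 129)] [[83, 91, 101], [84, 97, 109], [86, 104, 121], [81, 105, 124], [69, 96, 116]]
224 175 184 [(175, 6, 2, 143), (184, 14, 2, 115)] [[78, 84, 92], [71, 88, 100], [49, 89, 111], [28, 92, 123], [18, 91, 123]]
225 174 183 [(174, 1, 1, 141), (183, 9, 2, 115)] [[79, 82, 88], [70, 82, 94], [57, 91, 111], [37, 95, 124], [27, 97, 127]]
226 173 182 [(173, -1, 4, 145), (182, 6, 2, 115)] [[78, 83, 89], [71, 86, 98], [56, 90, 112], [38, 95, 124], [31, 98, 128]]
227 172 180 [(172, -6, 2, 144), (180, 1, 3, 119)] [[80, 80, 86], [79, 85, 93], [70, 94, 110], [55, 102, 129], [39, 102, 132]]
228 172 179 [(172, -11, 0, 138), (179, -3, 2, 119)] [[80, 82, 86], [79, 86, 94], [74, 99, 118], [57, 115, 145], [42, 122, 157]]
229 176 178 [(176, -10, 2, 125), (178, -9, 0, 117)] [[79, 91, 103], [80, 90, 99], [75, 102, 120], [63, 120, 150], [45, 129, 164]]
```

```bash
python3 - <<'E'
from h import *
a=np.radians(-23.4);u=np.array([np.cos(a),np.sin(a)]);v=np.array([-u[1],u[0]])
ctr=np.array([.5095,-.2803])
outs=[]
for n in('scene','top'):
    im,_=load(n+'0')
    s=.16 # mm/px
    jj,ii=np.mgrid[0:350,0:400]; 
    uu=(ii-199.5)*s*2.0; vv=-(jj-174.5)*s*2.0
    W=np.c_[(ctr[None]+(uu.ravel()[:,None]*u+vv.ravel()[:,None]*v)/1000),np.full(uu.size,.1)]
    q=proj(n,W).astype(np.float32).reshape(350,400,2)
    o=cv2.remap(im,q[...,0],q[...,1],cv2.INTER_CUBIC); outs.append(o)
    g=o.astype(float)
    dark=np.clip(175-g[...,2],0,None) if n=='scene' else np.clip(175-g[...,2],0,None)
    reg=(abs(uu)<28)&(abs(vv)<15); w=dark*reg
    print(n,'centroid u,v',(w*uu).sum()/w.sum(),(w*vv).sum()/w.sum())
    # profiles
    pv=g[:,(abs(uu[0])<10),2].mean(1); pu=g[(abs(vv[:,0])<2.5),:,2].mean(0)
    sel=range(0,350,4)
    print('v-profile',[(round(vv[k,0],1),int(pv[k])) for k in range(125,226,4)])
    print('u-profile',[(round(uu[0,k],1),int(pu[k])) for k in range(110,292,6)])
    # yellow edges: B channel / saturation
    S=cv2.cvtColor(o,cv2.COLOR_BGR2HSV)[...,1].astype(float)
    for nm,pr,ax in(('v',S[:,(abs(uu[0]-0)<35)].mean(1),vv[:,0]),('u',S[(abs(vv[:,0])<30)].mean(0),uu[0])):
        th=(pr.max()+np.percentile(pr,3))/2; k=np.where(np.diff((pr>th).astype(int)))[0]; print(nm,'edges',np.round(ax[k],1))
cv2.imwrite('pics/ortho.png',np.hstack(outs))
E
```

```text
scene centroid u,v 0.45502483425595697 1.4495363542874642
v-profile [(np.float64(15.8), 205), (np.float64(14.6), 201), (np.float64(13.3), 194), (np.float64(12.0), 182), (np.float64(10.7), 166), (np.float64(9.4), 148), (np.float64(8.2), 133), (np.float64(6.9), 123), (np.float64(5.6), 121), (np.float64(4.3), 124), (np.float64(3.0), 126), (np.float64(1.8), 127), (np.float64(0.5), 130), (np.float64(-0.8), 136), (np.float64(-2.1), 144), (np.float64(-3.4), 152), (np.float64(-4.6), 157), (np.float64(-5.9), 157), (np.float64(-7.2), 154), (np.float64(-8.5), 155), (np.float64(-9.8), 161), (np.float64(-11.0), 172), (np.float64(-12.3), 185), (np.float64(-13.6), 195), (np.float64(-14.9), 202), (np.float64(-16.2), 205)]
u-profile [(np.float64(-28.6), 207), (np.float64(-26.7), 202), (np.float64(-24.8), 193), (np.float64(-22.9), 173), (np.float64(-21.0), 155), (np.float64(-19.0), 151), (np.float64(-17.1), 156), (np.float64(-15.2), 155), (np.float64(-13.3), 147), (np.float64(-11.4), 139), (np.float64(-9.4), 134), (np.float64(-7.5), 132), (np.float64(-5.6), 133), (np.float64(-3.7), 133), (np.float64(-
[... 1294 characters left out ...]
, 108), (np.float64(-19.0), 122), (np.float64(-17.1), 140), (np.float64(-15.2), 128), (np.float64(-13.3), 117), (np.float64(-11.4), 113), (np.float64(-9.4), 112), (np.float64(-7.5), 109), (np.float64(-5.6), 109), (np.float64(-3.7), 110), (np.float64(-1.8), 114), (np.float64(0.2), 115), (np.float64(2.1), 112), (np.float64(4.0), 112), (np.float64(5.9), 109), (np.float64(7.8), 108), (np.float64(9.8), 108), (np.float64(11.7), 107), (np.float64(13.6), 102), (np.float64(15.5), 119), (np.float64(17.4), 131), (np.float64(19.4), 106), (np.float64(21.3), 106), (np.float64(23.2), 158), (np.float64(25.1), 189), (np.float64(27.0), 196), (np.float64(29.0), 196)]
v edges [ 48.2 -45.3]
u edges [-57.8  56.2]
```

View pics/ortho.png

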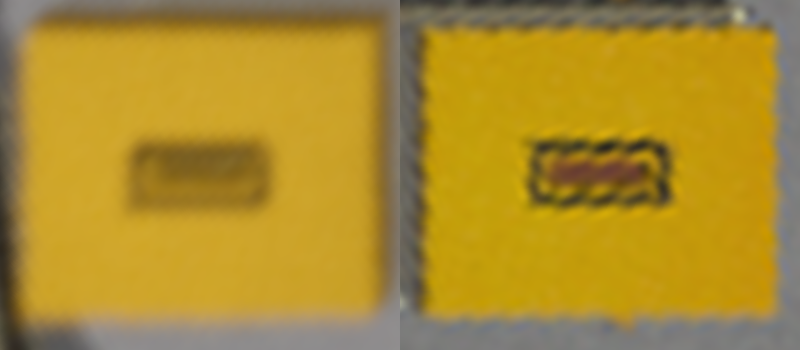

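```bash
python3 - <<'E'
from h import *
im,d=load('s8')
a=np.radians(-23.4);u=np.array([np.cos(a),np.sin(a)]);v=np.array([-u[1],u[0]])
c0=np.array([.5102,-.281])
T=np.array(optics.camera_model('scene')['world_from_camera']);o=T[:3,3]
def onplane(px,vf):
    p=atz('scene',[px],0.)[0]; dr=p-o; t=(vf/1000-(o[:2]-c0)@v)/(dr[:2]@v); X=o+t*dr; return (X[:2]-c0)@u*1000,X[2]*1000
for r in range(174,184):
    b=im[r,216:236,0].astype(float); print(r,b.astype(int).tolist())
def col(r,c): return im[r,c,0]
for vf in(2.6,3.0):
  for r in(176,177,178,179,180):
    b=im[r,:,0].astype(float); pk=max(range(222,230),key=lambda c:b[c]); th=50
    L=next(c for c in range(pk,210,-1) if b[c]<th); xl=L+(th-b[L])/(b[L+1]-b[L])
    Rr=next(c for c in range(pk,240) if b[c]<th); xr=Rr-(th-b[Rr])/(b[Rr-1]-b[Rr])
    print(vf,r,round(xl,2),round(xr,2),np.round(onplane((xl,r),vf),1),np.round(onplane((xr,r),vf),1))
  for c in(225,226,227,228):
    b=im[:,c,0].astype(float); r=next(r for r in range(176,192) if b[r]<54); y=r-(54-b[r])/(b[r-1]-b[r]); print('bottom',c,round(y,2),np.round(onplane((c,y),vf),1))
E
```

```text
174 [139, 131, 107, 74, 45, 35, 36, 47, 64, 74, 79, 81, 79, 76, 59, 45, 43, 44, 45, 42]
175 [143, 133, 110, 77, 57, 56, 63, 70, 75, 79, 82, 80, 81, 77, 58, 47, 44, 45, 44, 42]
176 [135, 116, 89, 61, 59, 75, 79, 80, 79, 82, 79, 80, 80, 77, 64, 50, 45, 45, 44, 44]
177 [114, 89, 59, 45, 56, 77, 85, 83, 81, 80, 79, 80, 80, 79, 69, 53, 45, 44, 47, 45]
178 [83, 57, 45, 42, 53, 72, 86, 83, 80, 79, 80, 82, 80, 80, 69, 54, 41, 41, 44, 45]
179 [57, 43, 43, 46, 50, 67, 80, 83, 81, 81, 81, 80, 79, 75, 65, 46, 36, 33, 40, 42]
180 [44, 43, 43, 44, 47, 57, 79, 83, 82, 78, 81, 79, 74, 63, 52, 37, 31, 34, 34, 37]
181 [45, 42, 45, 47, 42, 57, 78, 84, 82, 79, 78, 70, 57, 45, 36, 28, 28, 30, 28, 30]
182 [43, 45, 44, 42, 44, 53, 73, 86, 84, 79, 71, 55, 42, 33, 27, 32, 24, 25, 27, 31]
183 [41, 42, 44, 42, 47, 48, 63, 81, 78, 70, 56, 39, 29, 25, 32, 28, 27, 20, 23, 26]Traceback (most recent call last):
  File "<stdin>", line 14, in <module>
StopIteration
```

```bash
python3 - <<'E'
from h import *
im,d=load('s8')
a=np.radians(-23.4);u=np.array([np.cos(a),np.sin(a)]);v=np.array([-u[1],u[0]])
c0=np.array([.5102,-.281])
T=np.array(optics.camera_model('scene')['world_from_camera']);o=T[:3,3]
def onplane(px,vf):
    p=atz('scene',[px],0.)[0]; dr=p-o; t=(vf/1000-(o[:2]-c0)@v)/(dr[:2]@v); X=o+t*dr; return np.round([(X[:2]-c0)@u*1000,X[2]*1000],1)
b=im[...,0].astype(float); th=62
def xl(r):
    L=max(c for c in range(215,224) if b[r,c]<th); return L+(th-b[r,L])/(b[r,L+1]-b[r,L])
def xr(r):
    L=min(c for c in range(225,236) if b[r,c]<th); return L-(th-b[r,L])/(b[r,L-1]-b[r,L])
for r in(177,178,179,180,181,182): print('L',r,round(xl(r),2),[onplane((xl(r),r),vf-3) for vf in(-1,0,1)])
for r in(175,176,177,178): print('R',r,round(xr(r),2),[onplane((xr(r),r),vf+3) for vf in(-1,0,1)])
th=54
for c in(224,225,226,227,228):
    r=next(r for r in range(176,192) if b[r,c]<th); y=r-(th-b[r,c])/(b[r-1,c]-b[r,c]); print('bottom',c,round(y,2),[onplane((c,y),vf+3) for vf in(-1,0,1)])
E
```

```text
L 177 220.29 [array([ 15.1, 140. ]), array([ 15.9, 141.2]), array([ 16.8, 142.5])]
L 178 220.47 [array([ 15.4, 136.4]), array([ 16.2, 137.7]), array([ 17. , 138.9])]
L 179 220.71 [array([ 15.6, 132.7]), array([ 16.4, 134. ]), array([ 17.2, 135.2])]
L 180 221.23 [array([ 14.7, 128.2]), array([ 15.6, 129.4]), array([ 16.4, 130.7])]
L 181 221.24 [array([ 15.6, 125.1]), array([ 16.4, 126.3]), array([ 17.2, 127.6])]
L 182 221.45 [array([ 15.8, 121.4]), array([ 16.6, 122.6]), array([ 17.4, 123.9])]
R 175 229.79 [array([-13.3, 125.5]), array([-12.4, 126.8]), array([-11.6, 128. ])]
R 176 230.14 [array([-13.6, 121.3]), array([-12.8, 122.6]), array([-11.9, 123.9])]
R 177 230.44 [array([-13.8, 117.3]), array([-12.9, 118.6]), array([-12.1, 119.9])]
R 178 230.47 [array([-13. , 114.1]), array([-12.2, 115.4]), array([-11.3, 116.6])]
bottom 224 184.77 [array([ 14.8, 112.8]), array([ 15.6, 114.1]), array([ 16.5, 115.4])]
bottom 225 184.15 [array([ 10.9, 111.7]), array([ 11.8, 113. ]), array([ 12.6, 114.3])]
bottom 226 183.11 [array([  6.7, 111.8]), array([  7.5, 113.1]), array([  8.3, 114.4])]
bottom 227 182.06 [array([  2.4, 112. ]), array([  3.2, 113.3]), array([  4. , 114.6])]
bottom 228 181.2 [array([ -1.8, 111.6]), array([ -0.9, 112.9]), array([-1.000e-01,  1.142e+02])]
```

Emit:
servo_tool:
  steps: [-0.1, 0, -0.2, 0, -0.1, 0.4, -0.2, 0, -0.1, 0.7, -0.2, 0, -0.1, 0.8, -0.2, 0, -0.1, 0.8, -0.2, 0]

```text
clock: 18.9
tool_pos: [0.5079, -0.2789, 0.1725]
orientation: [0.389, -0.389, 0.591, -0.59]
force: [-0.7, 0.0, -0.3]
gripper_width: 0.0211
```

```bash
python3 - <<'E'
from h import *
im,_=grab('scene','s9')
go(.5095,-.2800,.1253,66.6)
cv2.imwrite('pics/s9c.png',cv2.resize(im[165:195,215:255],None,fx=20,fy=20,interpolation=2))
E
```

```text
clk 18.95 pos [ 0.508  -0.279   0.1727] yaw -113.3 w 0.0213 F [ 0.5  0.2 -0.2] tilt [-0.001  0.    -1.   ] q6 1.27
step [0.03 4.74 0.18] turn 0.1 rows 2 1
```

View pics/s9c.png

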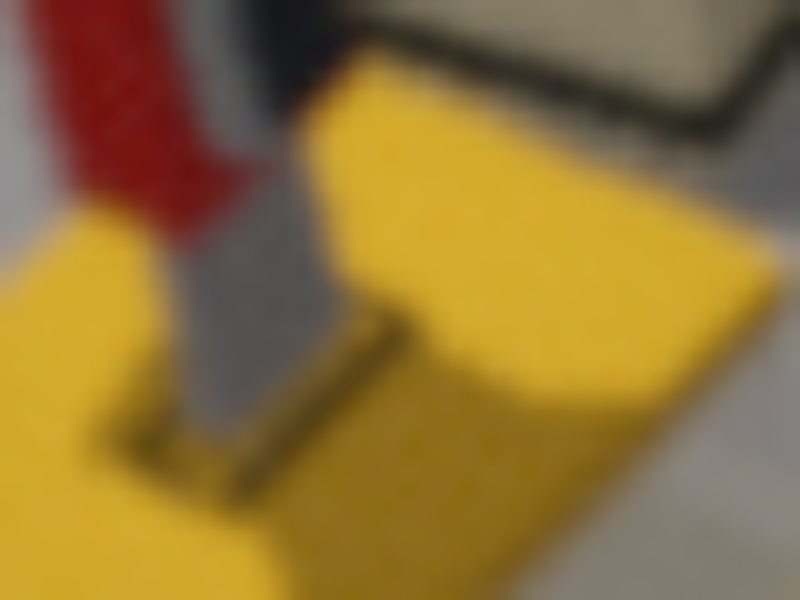

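The blade sits over the slot (ring corners at crop 110,440 and 405,335). I'll lower gently, watching the force.

Emit:
servo_tool:
  steps: [0, 0.2, 0, 0, 0, 0.4, 0, 0, 0, 0.5, 0, 0, 0, 0.5, 0, 0]

```text
clock: 19.28
tool_pos: [0.508, -0.2789, 0.1677]
orientation: [0.389, -0.389, 0.591, -0.59]
force: [-0.2, 0.2, -1.3]
gripper_width: 0.0209
```

Emit:
servo_tool:
  steps: [0, 0.1, 0, 0, 0, 0.2, 0, 0, 0, 0.3, 0, 0, 0, 0.3, 0, 0]

```text
clock: 19.62
tool_pos: [0.5081, -0.279, 0.1648]
orientation: [0.389, -0.389, 0.591, -0.591]
force: [0.7, -0.2, -1.4]
gripper_width: 0.0211
```

Emit:
servo_tool:
  steps: [0, 0.2, 0, 0, 0, 0.4, 0, 0, 0, 0.6, 0, 0, 0, 0.6, 0, 0]

```text
clock: 19.95
tool_pos: [0.5079, -0.2788, 0.1584]
orientation: [0.389, -0.389, 0.591, -0.59]
force: [-0.9, 0.1, -1.3]
gripper_width: 0.0212
```

```bash
python3 - <<'E'
from h import *
im,_=grab('scene','s10')
o,_=tool();print(o['force'],o['ft_torque'],o['tool_pos'])
cv2.imwrite('pics/s10c.png',cv2.resize(im[150:210,195:275],None,fx=10,fy=10,interpolation=2))
E
```

```text
[-0.18730377  0.20680601 -0.81711001] [-0.00746082 -0.02016285 -0.00581545] [ 0.50800039 -0.27890702  0.15867852]
```

View pics/s10c.png

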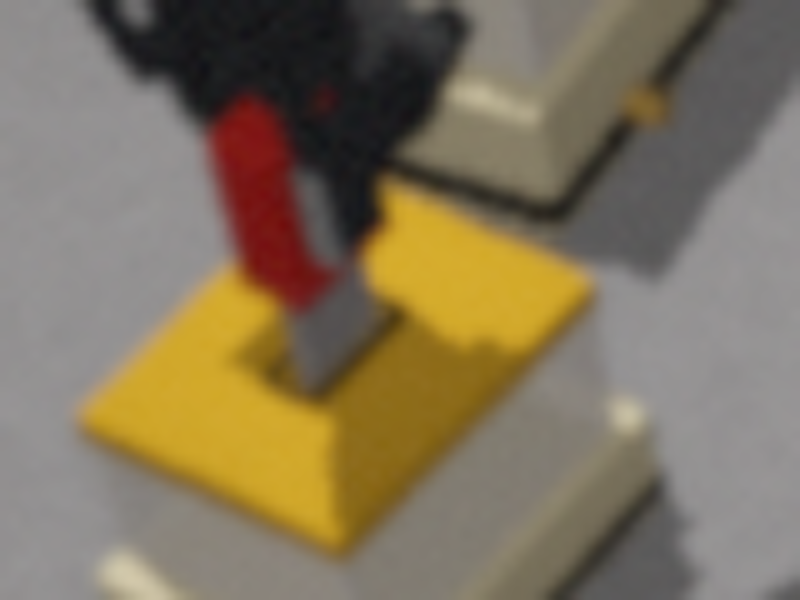

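The blade is in the slot (crop 320,385) with no side force. I'll continue down.

Emit:
servo_tool:
  steps: [0, 0.4, 0, 0, 0, 0.8, 0, 0, 0, 1.2, 0, 0, 0, 1.6, 0, 0, 0, 2, 0, 0, 0, 2, 0, 0]

```text
clock: 20.5
tool_pos: [0.508, -0.2789, 0.138]
orientation: [0.389, -0.389, 0.591, -0.59]
force: [-1.0, -0.4, -0.8]
gripper_width: 0.0213
```

Emit:
servo_tool:
  steps: [0, 0.2, 0, 0, 0, 0.4, 0, 0, 0, 0.6, 0, 0, 0, 0.6, 0, 0, 0, 0.6, 0, 0]

```text
clock: 20.92
tool_pos: [0.5084, -0.2792, 0.1335]
orientation: [-0.389, 0.389, -0.591, 0.591]
force: [-1.1, 0.4, 2.7]
gripper_width: 0.0209
```

Emit:
servo_tool:
  steps: [0, 0.2, 0, 0, 0, 0.4, 0, 0, 0, 0.6, 0, 0, 0, 0.8, 0, 0, 0, 0.8, 0, 0]

```text
clock: 21.33
tool_pos: [0.5084, -0.2793, 0.1255]
orientation: [-0.389, 0.389, -0.591, 0.591]
force: [-1.0, 0.7, 5.3]
gripper_width: 0.0209
```

Emit:
servo_tool:
  steps: [0, 0.2, 0, 0, 0, 0.3, 0, 0, 0, 0.3, 0, 0]

```text
clock: 21.58
tool_pos: [0.5087, -0.2794, 0.1253]
orientation: [-0.389, 0.389, -0.59, 0.591]
force: [-7.9, 6.7, 25.3]
gripper_width: 0.0211
```

Shoulder is down on the guard. I'll ease the push slightly.

Emit:
servo_tool:
  steps: [0, -0.1, 0, 0, 0, -0.2, 0, 0, 0, -0.2, 0, 0, 0, -0.2, 0, 0, 0, -0.2, 0, 0]

```text
clock: 22.0
tool_pos: [0.5085, -0.2793, 0.1254]
orientation: [-0.389, 0.389, -0.59, 0.591]
force: [-2.9, 2.5, 11.8]
gripper_width: 0.0212
```

```bash
python3 - <<'E'
from h import *
im,_=grab('scene','s11')
o,_=tool();print(o['clock'],o['force'],o['tool_pos'],o['gripper_width'],np.abs(o['dq']).max())
cv2.imwrite('pics/s11c.png',cv2.resize(im[140:300,195:435],None,fx=3.3,fy=3.3,interpolation=2))
E
```

```text
22.05 [-2.89728155  2.27906666 11.81834386] [ 0.50847672 -0.27929654  0.12534337] 0.021340329601375968 0.0013546540813896236
```

View pics/s11c.png

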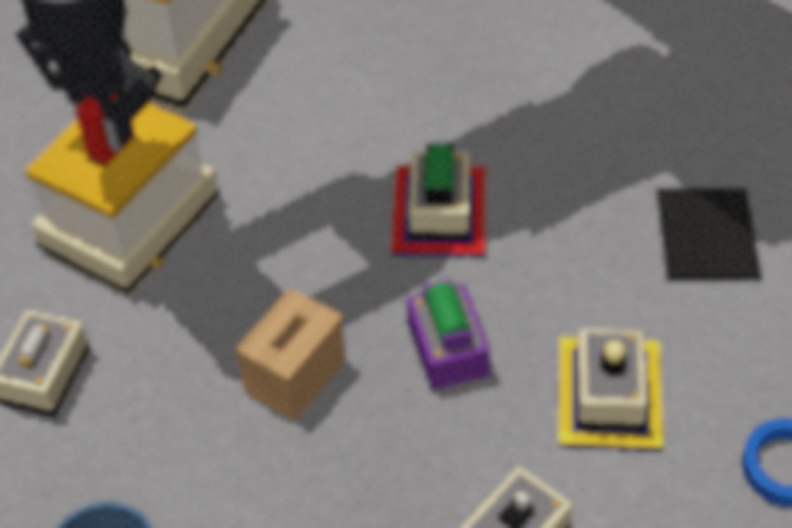

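The key's shoulder is down on the guard (97,160), the battery is within red (438,190), and the lamp is within yellow (612,380). The push is a steady 12 N, so I'm handing in.

```bash
python3 -c "
from h import *
print(manip.close_job())"
```

```text
the job is handed in; nothing more can be done
None
```

The job is done and handed in at about 22 s of the 72 s allowed.

- **Swap:** I parked the battery module on the grey plate, moved the lamp module to the yellow-edged plate, then moved the battery to the red-edged plate. The last picture shows both upright, let go and inside their plates' borders. I judged that by eye and did not measure it again after release.
- **Contact key:** I took the key from its rest and passed it down through the slot of the smaller contact box. I stopped with its shoulder down on the guard, still gripped (21 mm opening, 80 N squeeze).
- **Contact pressed:** The reading went from about 5 N to 25 N as the shoulder met the guard, so I backed off to a steady 12 N upward with about 3.7 N sideways. The tool height did not change. By the description this means about 10 mm of travel, but I could not see the contact itself to confirm it.
- **Disagreement:** Before insertion, the camera put the blade about 1.5 mm off the gripper centre along its width. Camera and arm also differed by 1–2 mm on the tip's height. I corrected the sideways part, and the blade went in without side force.
- **Other objects:** The ones in the last close-up look undisturbed. I did not check the rest of the bench, such as the screwdriver and loose cells, at the end.

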